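# Push the spacer block into the jaw gap of the clamping jig

## Task

The clamping jig needs its spacer before the jaws are loaded: take the orange spacer block (the thin one), push it upright, grip lines uppermost, down into the gap between the two steel jaws until it stands on the jig's base plate, about centred along the jaws, and let go. Guide it in with the gripper rather than dropping it in from above, and leave the blue and the grey spacer where they stand.

Things in the scene. Friction and masses are not known exactly. Their poses are not given: they have to be found in the camera images.
- jig: Fixed jig: aluminium plate 110 (x) x 150 (y) x 8 mm with two steel jaws. Origin: centre of plate's underside, on the worktop, below the gap's middle. Gap runs along x between inner faces y = -13 and +13; floor = plate top, 8 mm up. Jaws 50 long (x), 28 thick, tops 40 mm above worktop; top 12 mm of inner faces bevelled to a 42 mm mouth. Knobs reach y = +-66, 32 mm high.
- spacer_orange: The spacer to insert: orange block 50 (x) x 20 (y, thickness) x 72 mm high, 0.12 kg, standing upright on the worktop. Origin: centre of its underside, z up. Black grip lines across the upper part of both broad faces: grip there, across the thickness. Goes in with its x along the jig's x, either way round; seated, it stands out 40 mm above the jaws.
- spacer_blue: Bystander: blue spacer block of the same form, 50 x 32 x 72 mm, too thick for the gap. Origin at the centre of its underside.
- spacer_grey: Bystander: grey spacer block of the same form, 50 x 44 x 72 mm, too thick for the gap. Origin at the centre of its underside.
Mind the look-alikes: they are no part of the job. Of the things that look like the spacer_orange, the smallest one is meant.

How it is judged:
By the outcome, as a careful person would: the job done as asked, in the order asked, and still so for the second after the job is handed in, with the robot touching nothing.
It also fails if it takes over 38 s, if anything falls off the work surface, if the arm or the gripper's body presses on something with over 40 N, if the wrist force passes 120 N, or if a joint passes its speed limit or range.

## Robot

A 6-joint arm with a two-finger parallel gripper is mounted at the origin on a cart in front of the work surface, level with it; the furniture and walls round the work are solid. World frame = base frame: x ahead of the robot, y to its left, z up, the work surface at z = 0. Lengths are in m, angles in rad, forces in N, time in s.
With the tool pointing down it reaches from about 0.275 to 0.875 m from the base axis. Payload 12.5 kg.
Tool frame: the origin (TCP) lies at the very end of the fingers, on their centre line; the grasp point (between the pads) lies 19 mm behind it; z points along the fingers, y is the line along which they close (so a half turn about z gives the same grasp; the last joint's range is limited). The gripper opens to 85 mm and grips with 20 to 120 N. Pads are 22 mm wide; open, the fingers measure 114 mm over their backs; the gripper's body (76 mm by 85 mm) begins 54 mm behind the grasp point. The pads swing forward as they close: fully open they stand 13 mm farther back than shut.
Start: joints at [-1.397, 0.351, 1.652, -0, 1.139, -0.085], TCP at [0.141, -0.532, 0.231] pointing down, gripper open.
Joint ranges: [-2.75, 2.75], [-0.79, 2.1], [0.01, 2.65], [-1.57, 4.71], [0.07, 3.14], [-2.87, 2.87]. Speed limits (rad/s): [2.22, 2.22, 2.79, 3.14, 3.14, 3.14].

## Interface

Orientations are given as a 3x3 rotation matrix whose columns are the frame's x, y, z axes.
In Python, from bench import manip gives the robot as it stands. Calls block until the motion is done:
- manip.move_ptp(position, orientation): joint-space move of the TCP to a pose.
- manip.move_l(position, attitude=None, max_speed=0.15): straight line of the TCP; attitude=None keeps the orientation; max_speed is the mean speed in m/s.
- manip.move_j(angles): joint-space move.
- manip.set_gripper(opening, effort=None): opening from 0.0 (shut) to 1.0 (fully open); effort is the grip in N (None keeps the last); returns when the fingers have stopped.
- manip.dwell(seconds).
- manip.inverse_kinematics(position, orientation): joint angles nearest the present ones, or None.
- manip.grab_frame(name): name is "scene" or "top" or "wrist"; returns (picture, depth): 400x640x3 uint8, red, green, blue; 400x640 float32, m along the optical axis (not along the pixel's ray), 0 where there is no reading.
- manip.get_calibration(name): a dict with "camera_matrix" (3x3 intrinsics, pixels), "R" (3x3) and "t" (3): a world point X has camera coordinates R X + t. Camera axes: x right, y down, z forward; pixel columns grow to the right and rows downward; lengths in m; the calibration is good to about 2 mm. A picture is of the moment at which its call begins: read the wrist's pose just before it. get_calibration takes no time and is no camera call; for the wrist camera it gives the pose at the moment of the call.
A pose or a line that the arm cannot do raises manip.Unreachable and nothing moves.
- manip.sign_off(): hands the job in; it is judged then, once.
Trained networks look in the newest picture that a camera, given by its name, has taken for a name from the list of things; names that differ only in an ending like _2 or _b are one class to them, and where a whole thing is asked for, a point or a joint stands for the part that bears it (a point fixed in the world has none). Each returns a list of dicts, best first, with "confidence" (0 to 1); they miss things now and then, are a little off and sometimes report something else, mostly with a low value. They report only what shows in the picture. A call takes as long as a camera call. They do not tell look-alikes from the thing itself.
- manip.look_for(camera, name): "at" ([x, y, z] in m, in world coordinates, good to about 4 mm: the middle of the surface that is visible of it).
Readings, each from a call of its own:
- manip.current_time(): time.
- manip.current_qpos(): joint angles.
- manip.current_joint_vel(): joint speeds.
- manip.current_joint_torque(): joint torques, N m.
- manip.current_ee_pos(): TCP position.
- manip.current_tcp_rot(): TCP orientation.
- manip.current_force(): force on the tool from outside, world axes, zero at the start.
- manip.current_ft_torque(): the same for the moment, N m.
- manip.current_grip_width(): opening from 0.0 (shut) to 1.0 (fully open).
- manip.current_grip_force(): force on a finger pad.
Only numpy, scipy, OpenCV 4.12 (cv2) and the standard library are available. Lean on these libraries where they do the work, as an engineer would, in place of code of your own. Each camera call takes 0.05 s, during which the arm holds its last target. There are 200 camera calls.

## Working session

There is one attempt and no reset: what is moved stays moved. The work goes in short steps, each a Python script; the robot and the scene stay as the last script left them, time stands still between calls to the robot, and variables do not carry over. Pictures are saved under pics/ and viewed, at most 10 in all, crops included, and the job is handed in when it is done.

```bash
mkdir -p pics
python3 - <<'E'
from bench import manip as m
import cv2,numpy as np
for c in ("top","scene"):
    p,d=m.grab_frame(c); cv2.imwrite(f"pics/{c}0.png",p[:,:,::-1]); np.savez(f"pics/{c}0.npz",p=p,d=d)
    k=m.get_calibration(c)
    for n in ("jig","spacer_orange","spacer_blue","spacer_grey"):
        for r in m.look_for(c,n):
            a=np.array(r["at"]); q=k["camera_matrix"]@(k["R"]@a+k["t"]); print(c,n,a.round(3),round(r["confidence"],2),(q[:2]/q[2]).round())
print(m.current_time(), k["R"].round(3).tolist())
E
```

```text
top jig [ 0.533 -0.152  0.009] 0.81 [391. 191.]
top spacer_orange [ 0.39  -0.091  0.104] 0.81 [371. 254.]
top spacer_orange [0.462 0.119 0.074] 0.7 [264. 218.]
top spacer_orange [0.556 0.111 0.099] 0.62 [268. 170.]
top spacer_blue [0.48  0.018 0.076] 0.97 [314. 210.]
top spacer_grey [0.547 0.222 0.07 ] 0.65 [216. 177.]
scene jig [ 0.52  -0.123  0.01 ] 0.63 [343. 173.]
scene spacer_orange [0.548 0.132 0.068] 0.9 [255. 196.]
scene spacer_orange [ 0.378 -0.084  0.067] 0.84 [382. 186.]
scene spacer_orange [0.455 0.13  0.05 ] 0.82 [286. 223.]
scene spacer_orange [0.53  0.236 0.052] 0.59 [219. 230.]
scene spacer_blue [0.474 0.028 0.05 ] 0.59 [314. 196.]
scene spacer_grey [0.53  0.236 0.056] 0.98 [219. 228.]
0.5 [[-0.719, -0.695, 0.011], [-0.442, 0.446, -0.778], [0.536, -0.564, -0.628]]
```

View pics/top0.png

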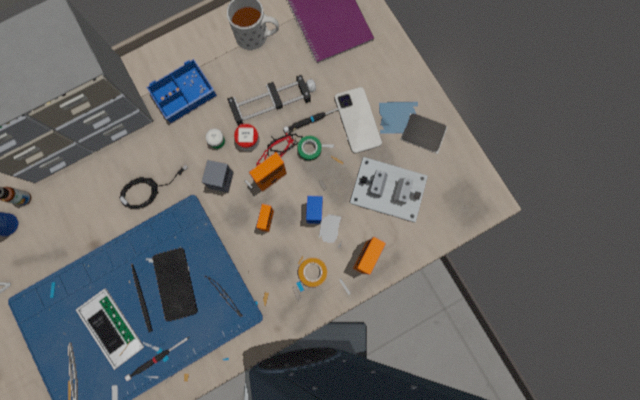

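View pics/scene0.png

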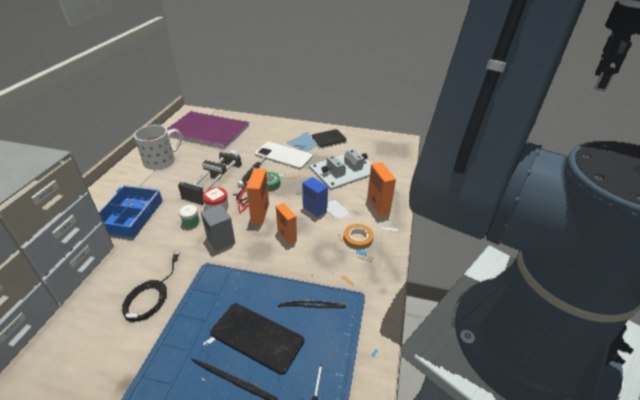

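Top view: the orange candidates are at (371,254), top z≈0.10, at (268,170), z≈0.10, and at (264,218), z≈0.074. Blue is at (314,210), grey at (216,177) and the jig at (389,189). The one at (264,218) fits: it is the smallest and matches the 72 mm height. The next step confirms it in a crop and measures poses.

```bash
cat > h.py <<'E'
import numpy as np,cv2
def cloud(k,d):
    v,u=np.indices(d.shape); K=k["camera_matrix"]
    c=np.stack([(u-K[0,2])/K[0,0]*d,(v-K[1,2])/K[1,1]*d,d],-1)
    return (c-k["t"])@k["R"]
def rect(xy):
    (c,s,a)=cv2.minAreaRect((xy*1000).astype(np.float32)); 
    if s[0]<s[1]: s=s[::-1]; a+=90
    return np.array(c)/1000,np.round(s,1),a   # a: long axis, deg
E
python3 - <<'E'
from bench import manip as m
import cv2,numpy as np
from h import *
for c in ("top","scene"):
    f=np.load(f"pics/{c}0.npz"); p,d=f["p"],f["d"]; W=cloud(m.get_calibration(c),d); 
    h=cv2.cvtColor(p,cv2.COLOR_RGB2HSV); org=(h[...,0]<18)&(h[...,1]>170)&(h[...,2]>90)
    def box(x,y,r): return (abs(W[...,0]-x)<r)&(abs(W[...,1]-y)<r)&(d>0)
    for n,M in (("orange",box(.46,.122,.05)&org&(W[...,2]>.064)&(W[...,2]<.085)),("jaws",box(.53,-.15,.08)&(W[...,2]>.034)&(W[...,2]<.05)),("plate",box(.53,-.15,.11)&(W[...,2]>.005)&(W[...,2]<.06)&(h[...,1]<50))):
        q=W[M]; print(c,n,len(q), np.median(q[:,2]).round(4), rect(q[:,:2]))
    if c=="top":
        A=cv2.resize(p[140:300,160:440],None,fx=2.8,fy=2.8,interpolation=2)
    else:
        B=cv2.resize(p[140:260,190:410],None,fx=784/220,fy=784/220*.0+2.2,interpolation=2)
B=cv2.resize(B,(784,150*1)) if B.shape[0]>150 else B
A=A[:,:784]; im=np.vstack([A,cv2.resize(B,(A.shape[1],150))])
cv2.imwrite("pics/crop.png",im[:,:,::-1])
E
```

```text
top orange 235 0.0713 (array([0.46499841, 0.12116119]), array([49.7, 19.3]), 168.85494995117188)
top jaws 520 0.0391 (array([ 0.5378761 , -0.14652786]), array([82.5, 50.4]), 73.97652435302734)
top plate 3367 0.0082 (array([ 0.55241956, -0.15958115]), array([197.5, 174.5]), 89.84561920166016)
scene orange 150 0.0718 (array([0.46214905, 0.1235555 ]), array([48.7, 17.3]), 168.1695785522461)
scene jaws 245 0.039 (array([ 0.53536139, -0.14495396]), array([82.6, 52.4]), 72.88821411132812)
scene plate 1579 0.0088 (array([ 0.55643457, -0.15906575]), array([199.3, 167.1]), 89.97909545898438)
```

View pics/crop.png

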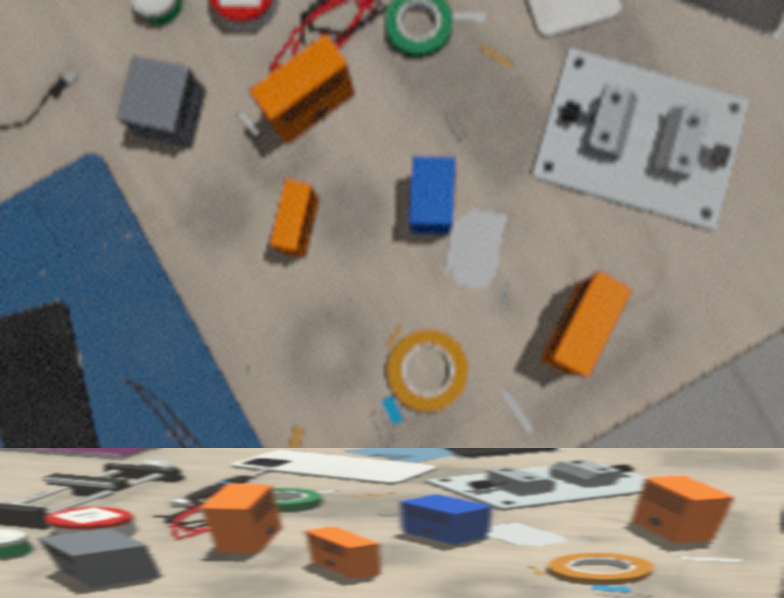

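The crop confirms it. The spacer at crop (293,218) is clearly thinner and shorter than the other two orange blocks, and the 49.7x19.3 mm top at z=71 mm matches. The jaw span of 82.5x50.4 mm matches the jig too. On the way I'll look with the wrist camera over the jig and then over the spacer.

```bash
cat >> h.py <<'E'
from bench import manip as m
def rot(deg):
    "tool down, tool y at deg; of both half turns the one with the last joint nearer its middle"
    a=np.radians(deg); y=np.array([np.cos(a),np.sin(a),0]); z=np.array([0,0,-1.]); return np.column_stack([np.cross(y,z),y,z])
def best(pos,deg):
    c=[]
    for g in (deg,deg+180):
        q=m.inverse_kinematics(pos,rot(g))
        if q is not None: c.append((abs(q[5]),g))
    return rot(min(c)[1])
def wrist(name,x,y,zlo,zhi,r,orange):
    k=m.get_calibration("wrist"); p,d=m.grab_frame("wrist"); cv2.imwrite(f"pics/{name}.png",p[:,:,::-1]); W=cloud(k,d)
    M=(d>0)&(abs(W[...,0]-x)<r)&(abs(W[...,1]-y)<r)&(W[...,2]>zlo)&(W[...,2]<zhi)
    if orange:
        h=cv2.cvtColor(p,cv2.COLOR_RGB2HSV); M&=(h[...,0]<18)&(h[...,1]>150)
    q=W[M]; R=rect(q[:,:2]); print(name,len(q),np.median(q[:,2]).round(4) if len(q) else 0,R); return R
E
python3 - <<'E'
from h import *
P=[.537,-.146,.25]; m.move_ptp(P,best(P,74)); m.dwell(.2)
wrist("wjig",.537,-.146,.034,.048,.07,False); print(m.current_qpos())
P=[.464,.122,.25]; m.move_ptp(P,best(P,78.8)); m.dwell(.2)
wrist("wor",.464,.122,.062,.085,.05,True); print(m.current_qpos(),m.current_time())
im=np.vstack([cv2.imread("pics/wjig.png"),cv2.imread("pics/wor.png")]); cv2.imwrite("pics/w.png",cv2.resize(im,(480,600),interpolation=3))
E
```

```text
wjig 1598 0.0399 (array([ 0.54129651, -0.1374021 ]), array([101. ,  50.2]), 73.65347290039062)
[-3.49877952e-01  3.43952462e-01  1.61302598e+00 -5.97296973e-05
  1.18469252e+00  1.50078358e+00]
wor 764 0.072 (array([0.46581104, 0.12310796]), array([48.7, 19.2]), 168.57115173339844)
[ 1.59771516e-01  2.01580746e-01  1.80380119e+00 -2.03795300e-05
  1.13621083e+00 -1.21509520e+00] 5.3
```

View pics/w.png

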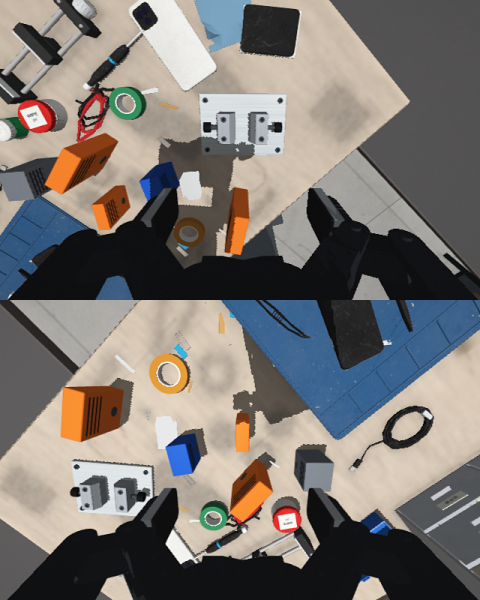

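The wrist view shows the jig upright at (243,125) with a clear gap, and the spacer at (243,432) with free space on both sides. The wrist fit of the spacer agrees with the top camera. The jig's wrist fit took in a knob (101 mm instead of 82), and correcting for that gives (0.538,-0.1465), the same as the top camera. Next I grasp and carry.

Run:
```python
from h import *
O=np.array([.4655,.1225,0]); 
R0=m.current_tcp_rot(); g=78.6 if R0[1,1]>0 else 258.6; R=rot(g)
m.set_gripper(.6,40)
m.move_ptp(O+[0,0,.13],R)
m.move_l(O+[0,0,.039],None,.1)
print(m.current_ee_pos().round(4) if hasattr(m.current_ee_pos(),'round') else m.current_ee_pos(), m.current_force())
m.set_gripper(0.,50); print("grip",m.current_grip_width(),m.current_grip_force())
m.move_l(O+[0,0,.165],None,.15)
print("lift",m.current_grip_width(),m.current_grip_force(),m.current_force())
J=np.array([.538,-.1465,0]); R=rot(g-4.8)
m.move_ptp(J+[0,0,.165],R); m.dwell(.2)
for c in("wrist","scene","top"):
    p,d=m.grab_frame(c); cv2.imwrite(f"pics/{c}1.png",p[:,:,::-1]); np.savez(f"pics/{c}1.npz",p=p,d=d,**m.get_calibration(c))
k=m.get_calibration("top"); f=np.load("pics/top1.npz")
a=cv2.imread("pics/wrist1.png"); b=cv2.resize(cv2.imread("pics/scene1.png")[80:280,220:540],(640,400)); cv2.imwrite("pics/v1.png",cv2.resize(np.vstack([a,b]),(480,600),interpolation=3))
print(m.current_ee_pos(),m.current_time(),m.current_force())
```

```text
[0.4659 0.1226 0.0396] [-0.3157631   0.04878599 -0.23343846]
grip 0.22781876126943212 49.92277979850769
lift 0.2285611683029846 49.00526940822601 [-0.18809077  0.15385288 -2.3623666 ]
[ 0.53809947 -0.14591071  0.16509784] 10.1417 [-0.16537424 -0.17676238 -0.86764999]
```

View pics/v1.png

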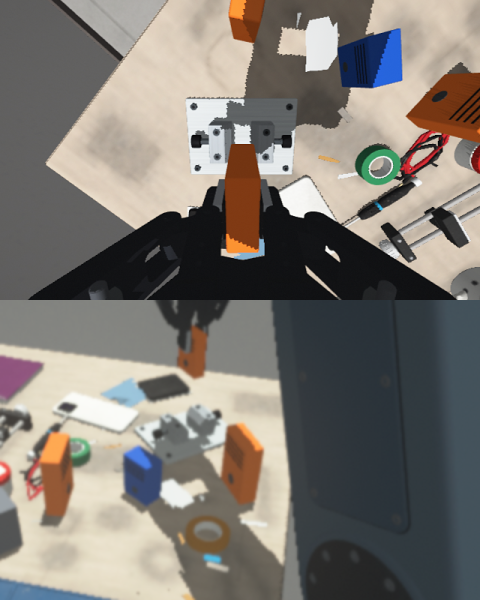

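The spacer is held upright between the pads (wrist 243,200), over the jig (242,135) with the gap ahead of it. I'll check alignment in this frame: the block's edges and the jaws in jig coordinates.

Run:
```python
from h import *
f=np.load("pics/wrist1.npz"); p,d=f["p"],f["d"]; W=cloud(dict(camera_matrix=f["camera_matrix"],R=f["R"],t=f["t"]),d)
R=m.current_tcp_rot(); T=np.array(m.current_ee_pos()); X=(W-T)@R; h=cv2.cvtColor(p,cv2.COLOR_RGB2HSV); org=(h[...,0]<18)&(h[...,1]>150)
z=X[...,2]; 
for lo,hi in ((0,.015),(.015,.03),(.03,.045)):
    q=X[org&(d>0)&(z>lo)&(z<hi)&(abs(X[...,0])<.05)&(abs(X[...,1])<.03)]
    if len(q): print("block z",lo,len(q),np.percentile(q[:,:2],[1,50,99],axis=0).round(4).tolist(), "zmax",q[:,2].max().round(4))
M=(d>0)&(W[...,2]>.037)&(W[...,2]<.044)&(abs(X[...,1])<.044)&(abs(X[...,0])<.05)&~org
q=X[M][:,:2]; print("jaw tops",np.percentile(q,[1,99],axis=0).round(4).tolist())
for s in(-1,1):
    a=q[q[:,1]*s>.005]; print(s,len(a),np.percentile(a,[2,98],axis=0).round(4).tolist(),rect(a))
f=np.load("pics/top1.npz");
```

```text
block z 0 318 [[0.0239, -0.008], [0.0245, 0.0014], [0.025, 0.0106]] zmax 0.015
block z 0.015 237 [[0.0237, -0.0082], [0.0246, 0.0014], [0.0249, 0.0106]] zmax 0.03
block z 0.03 103 [[0.0241, -0.0079], [0.0245, 0.0014], [0.0249, 0.0105]] zmax 0.0374
jaw tops [[-0.0252, -0.0402], [0.0239, 0.0407]]
-1 1200 [[-0.0246, -0.0402], [0.0237, -0.019]] (array([-0.00059819, -0.02925164]), array([50.3, 22.8]), 0.18289068341255188)
1 1179 [[-0.0242, 0.0198], [0.0237, 0.0407]] (array([-0.00054046,  0.02995596]), array([50.1, 23. ]), 0.2574871778488159)
```

The block is about 1 mm off the gap's middle along tool y, the yaw agrees to 0.2° and the block is upright. I'll shift by 1 mm and insert under force watch.

Run:
```python
from h import *
R=m.current_tcp_rot(); J=np.array(m.current_ee_pos())+R@[0,-.001,0]
at=lambda z:[J[0],J[1],z]
m.move_l(at(.09),None,.12); m.dwell(.1); f0=np.array(m.current_force())
for z in np.r_[np.arange(.084,.050,-.006),np.arange(.0495,.0445,-.001)]:
    m.move_l(at(z),None,.06); F=np.array(m.current_force())-f0; print(round(z,4),np.round(m.current_ee_pos(),4),F.round(1))
    if np.abs(F).max()>10: break
print(m.current_grip_width(),m.current_time())
p,d=m.grab_frame("wrist"); cv2.imwrite("pics/w2.png",p[:,:,::-1])
```

```text
0.084 [ 0.5377 -0.1468  0.0838] [-0.3  0.7  0.6]
0.078 [ 0.5375 -0.1468  0.0775] [-0.3  0.3  1.1]
0.072 [ 0.5376 -0.1468  0.0716] [0.5 0.1 0.6]
0.066 [ 0.5376 -0.1468  0.0656] [0.3 0.8 0.7]
0.06 [ 0.5376 -0.1468  0.0596] [-0.8  0.6  0.1]
0.054 [ 0.5376 -0.1468  0.0536] [1.4 0.2 0.3]
0.0495 [ 0.5377 -0.1468  0.0492] [-0.   0.2  1. ]
0.0485 [ 0.5378 -0.1469  0.0485] [-0.6  0.7  0.3]
0.0475 [ 0.5378 -0.1469  0.0475] [0.1 1.1 0.2]
0.0465 [ 0.5379 -0.1469  0.0474] [-4.9  1.7 13.1]
0.22746965638388267 13.5167
```

The block touches the floor at exactly the expected height (0.0474). I'll release it, retreat and check.

Run:
```python
from h import *
P=np.array(m.current_ee_pos()); P[2]=.0475; m.move_l(P,None,.05)
m.set_gripper(.55); m.dwell(.2)
P[2]=.15; m.move_l(P,None,.12); P[2]=.28; m.move_l(P,None,.2); m.dwell(.2)
wrist("w3",.538,-.147,.07,.09,.04,True)
f,d=m.grab_frame("top"); cv2.imwrite("pics/t3.png",f[:,:,::-1]); 
s,_=m.grab_frame("scene"); 
im=np.vstack([cv2.imread("pics/w3.png"),s[80:280,200:520,::-1].repeat(2,0).repeat(2,1)]); cv2.imwrite("pics/v3.png",cv2.resize(im,(480,600),interpolation=3))
print(m.current_grip_width(),m.current_time(),m.current_force())
```

```text
w3 669 0.0799 (array([ 0.53790717, -0.14583929]), array([48.3, 19.1]), 164.20418548583984)
0.5520291784006115 16.5583 [0.66815142 0.21176036 0.45411191]
```

View pics/v3.png

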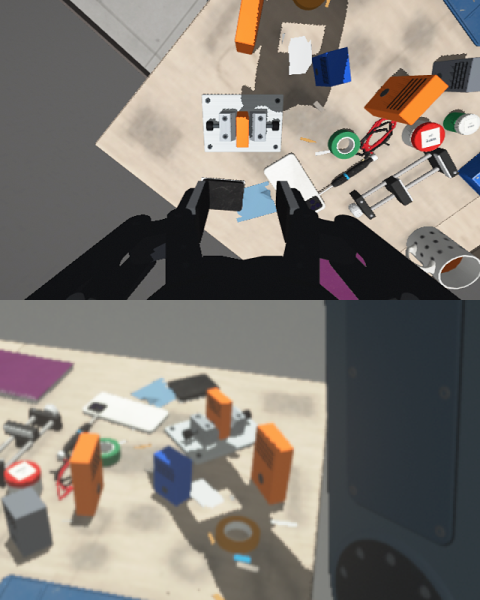

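The spacer stands in the gap at wrist (242,128). Its top is at 80 mm, so it is seated on the plate, centred, with the robot clear of it. Blue and grey are where they were.

```bash
python3 -c "
from bench import manip as m
print(m.sign_off())"
```

```text
the job is handed in; nothing more can be done
None
```

The orange spacer is seated upright on the jig's base plate, centred between the jaws and released; the blue and grey spacers were not touched, and the job was handed in after about 17 s.

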